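# Close the service desk: stamps to their ink pads, stapler and note block to their trays

## Task

Put the desk back in order: first stand each stamp upright on the ink pad of its own colour, and only when both stamps are there put the stapler into the long tray and the square note block into the square tray, each sitting flat on the tray floor inside the rim. Let go of everything and leave it at rest.

Things in the scene. Friction and masses are not known exactly. Their poses are not given: they have to be found in the camera images.
- red_stamp: self-standing round office stamp, red knob on a black round foot with a red band; upright on its foot; foot 44 mm in diameter and 14 mm high, thin neck 18 mm, knob 28 mm in diameter from 28 to 58 mm height (grip there); mass about 90 g. Origin: centre of the underside, z up. Its place on the desk is drawn anew each time.
- blue_stamp: self-standing round office stamp, blue knob on a black round foot with a blue band; upright on its foot; foot 44 mm in diameter and 14 mm high, thin neck 18 mm, knob 28 mm in diameter from 28 to 58 mm height (grip there); mass about 90 g. Origin: centre of the underside, z up. Its place on the desk is drawn anew each time.
- stapler: black desk stapler with a grey strip on top, lying on its base; 120 mm long (x axis), base 32 mm wide, top arm 28 mm wide (y axis) with its sides between about 31 and 49 mm height at mid-length; 53 mm high at most; mass about 180 g. Grip across the arm at mid-length. Origin: centre of the underside, x along its length, z up. Its place on the desk is drawn anew each time.
- note_block: grey square holder with yellow note paper on top, 60 x 60 mm and 41 mm high, flat vertical sides; mass about 160 g. Origin: centre of the underside, x and y along its sides, z up. Its place on the desk is drawn anew each time.
- red_pad: round black ink-pad tin with red inked felt, fixed to the desk; outer diameter 68 mm, rim 13 mm high and 4 mm thick, inside diameter 60 mm, felt surface 6 mm above the desk. Origin: centre of the underside, z up. Its place on the desk is drawn anew each time.
- blue_pad: round black ink-pad tin with blue inked felt, fixed to the desk; outer diameter 68 mm, rim 13 mm high and 4 mm thick, inside diameter 60 mm, felt surface 6 mm above the desk. Origin: centre of the underside, z up. Its place on the desk is drawn anew each time.
- stapler_tray: long shallow tray with grey floor and white rim, fixed to the desk; outside 144 (x axis) x 56 mm (y axis), inside 136 x 48 mm, floor 4 mm above the desk, rim top 12 mm above the desk. The stapler may point either way along it. Origin: centre of the underside, x along its length. Its place on the desk is drawn anew each time.
- note_tray: square shallow tray with grey floor and white rim, fixed to the desk; outside 84 x 84 mm, inside 76 x 76 mm, floor 4 mm above the desk, rim top 12 mm above the desk. Origin: centre of the underside, x and y along its sides. Its place on the desk is drawn anew each time.
There are look-alikes about, which are no part of the job. Leave any brown or turquoise look-alike of the blue_pad alone.

How it is judged:
On the way:
1. both stamps stand on the ink pads of their own colours while the stapler and the note block are not yet in their trays (horizontal distance between red_stamp and red_pad below 0.01 m and z of red_stamp in the frame of red_pad between 0.003 and 0.008 m and angle between each of red_stamp, blue_stamp's own z axis and vertical below 0.1 rad and horizontal distance between blue_stamp and blue_pad below 0.01 m and z of blue_stamp in the frame of blue_pad between 0.003 and 0.008 m and not (horizontal distance between stapler and stapler_tray below 0.013 m and z of stapler in the frame of stapler_tray between 0.001 and 0.006 m and angle between stapler's own z axis and vertical below 0.1 rad and angle between the x axis of stapler and the x axis of stapler_tray, either way round below 0.17 rad) and not (horizontal distance between note_block and note_tray below 0.013 m and z of note_block in the frame of note_tray between 0.001 and 0.006 m and angle between note_block's own z axis and vertical below 0.1 rad)), for 0.2 s.
At the end, for the whole second after the job is handed in: Each stamp stands upright (within 0.1 rad) on the felt of its own colour's pad, within 10 mm of its centre; stapler and note block sit flat on the floor of their trays (within 2 mm of height, 13 mm of the centre, stapler along the tray within 0.17 rad); all at rest and released (horizontal distance between red_stamp and red_pad below 0.01 m and z of red_stamp in the frame of red_pad between 0.003 and 0.008 m and angle between each of red_stamp, blue_stamp, stapler, note_block's own z axis and vertical below 0.1 rad and horizontal distance between blue_stamp and blue_pad below 0.01 m and z of blue_stamp in the frame of blue_pad between 0.003 and 0.008 m and horizontal distance between stapler and stapler_tray below 0.013 m and z of stapler in the frame of stapler_tray between 0.001 and 0.006 m and angle between the x axis of stapler and the x axis of stapler_tray, either way round below 0.17 rad and horizontal distance between note_block and note_tray below 0.013 m and z of note_block in the frame of note_tray between 0.001 and 0.006 m and linear speed of each of red_stamp, blue_stamp, stapler, note_block below 0.01 m/s); the robot touches nothing.
It also fails if it takes over 96 s, if anything falls off the work surface, if the arm or the gripper's body presses on something with over 40 N, if the wrist force passes 120 N, or if a joint passes its speed limit or range.

## Robot

A 6-joint arm with a two-finger parallel gripper is mounted at the origin on the work surface. World frame = base frame: x ahead of the robot, y to its left, z up, the work surface at z = 0. Lengths are in m, angles in rad, forces in N, time in s.
With the tool pointing down it reaches from about 0.3 to 0.875 m from the base axis. Payload 6.4 kg.
Tool frame: the origin (TCP) lies between the finger pads; the fingertips stand 17 mm ahead of it and the grasp point (between the pads) lies 2 mm behind it (env.finger_overhang is the distance from the TCP to the fingertips, in m); x points along the fingers, y is the direction in which the jaws open and shut, and the axes are right-handed (so a half turn about x gives the same grasp; the last joint's range is limited). The gripper opens to 88 mm and grips with 3 to 60 N. Pads are 18 mm wide; open, the fingers measure 123 mm over their backs; the gripper's body (75 mm by 187 mm) begins 45 mm behind the grasp point.
Start: joints at [-1.43, 0.181, 1.607, -0, 1.354, -0.206], TCP at [0.195, -0.541, 0.256] pointing down, gripper open.
Joint ranges: [-2.99, 2.99], [-0.89, 2.07], [0.3, 2.58], [-1.14, 4.28], [0, 2.63], [-3.12, 3.12]. Speed limits (rad/s): [2.57, 2.57, 3.01, 3.14, 3.14, 3.14].

## Interface

Orientations are given as [roll, pitch, yaw] about the fixed x, y, z axes, in that order (R = Rz(yaw) Ry(pitch) Rx(roll)).
In Python, from cell import sense, cams, env, recognise, silhouettes, landmark_of gives the robot as it stands. The module is installed in compiled form; this text tells all that it offers.
- The arm moves only by the tool play_rows, never from a script. Its argument "series" is text: rows parted by semicolons, each of 7 numbers parted by spaces: the shift along the world's x, y, z in m, then the turn, a rotation vector about the world's x, y, z in rad, then the opening in per cent of the stroke, from 0 (shut) to 100 (fully open). A call has 1 to 10 rows; each row is the pose to reach, as a shift and turn from the pose commanded when the call began; what a row does not reach only later rows make up. A row lasts 1/10 s, in which the tool goes at most 50 mm and 8.59 degrees, less where a joint would pass 70% of its speed; a pose out of reach is approached as far as the arm can. A call with a gripper value outside its range is refused whole. The fingers move at their own pace and stop on an object; "force" is the grip in N (left out, the last holds). Time passes only in rows, so rows that repeat a pose let the fingers close. It gives the time, the measured TCP pose, the force and the opening at its end, in the units of the state.
- sense(): the state, without advancing time (a new reading comes with each control period).
- cams.get_image(name): name is "side" or "top" or "wrist"; returns the picture (384x512x3 uint8, red, green, blue); there is no depth.
- cams.camera_params(name): a dict with "fov_y" (degrees; the focal length in pixels is half the picture's height over the tangent of half this angle, whatever the lens; pixels are square), "cx", "cy" (the principal point, pixels), "camera_from_world" (4x4, takes a point from world to camera coordinates); the wrist camera has in their place "mount" (4x4, takes a point from camera to tool coordinates, whose origin is the TCP and whose axes are the tool frame's). Camera axes: x right, y up, looking along -z (the intrinsics and any distortion apply to the point x, -y, -z); pixel columns grow to the right and rows downward; lengths in m; the calibration is good to about 2 mm. A picture is of the moment at which its call begins: read the wrist's pose just before it. camera_params takes no time and is no camera call.
- env.sign_off(): hands the job in, once; it reports no verdict.
Trained networks look in the newest picture that a camera, given by its name, has taken for a name from the list of things; names that differ only in an ending like _2 or _b are one class to them, and where a whole thing is asked for, a point or a joint stands for the part that bears it (a point fixed in the world has none). Each returns a list of dicts, best first, with "confidence" (0 to 1); they miss things now and then, are a little off and sometimes report something else, mostly with a low value. They report only what shows in the picture. A call takes as long as a camera call. They do not tell look-alikes from the thing itself.
- recognise(thing, camera): "pixel" ([column, row] in pixels, amid what is visible of it).
- silhouettes(thing, camera): "pixels" (384x512 bool, what is visible of it) and "pixel" ([column, row] in pixels, amid what is visible of it).
- landmark_of(thing, camera): "pixel" ([column, row] in pixels: a listed point, or the origin of a listed thing).
The state is a dict: "t": time; "joint_positions": joint angles; "joint_velocities": joint speeds; "effort": joint torques, N m; "ee_pos": TCP position; "tcp_rot": TCP orientation; "ft_force": force on the tool from outside, world axes, zero at the start; "ft_torque": the same for the moment, N m; "grip_width": finger opening in m.
Only numpy, scipy, OpenCV 4.12 (cv2) and the standard library are available. Lean on these libraries where they do the work, as an engineer would, in place of code of your own. Each camera call takes 0.05 s, during which the arm holds its last target.

## Working session

There is one attempt and no reset: what is moved stays moved. The work goes in short steps, Python scripts to look and compute and a tool call to move; the robot and the scene stay as the last step left them, time stands still between calls to the robot, and variables do not carry over. Pictures are saved under pics/ and viewed, and the job is handed in when it is done.

Besides the shell and the picture viewer there is one more tool, called as name(argument=value, ...), one argument or row to a line, values as JSON. play_rows: Moves the arm, as the interface text tells. Its arguments: {"type":"object","properties":{"series":{"type":"string"},"force":{"type":"number"}},"required":["series"]}

```bash
mkdir -p pics; ls; python3 - <<'E'
from cell import sense,cams,env
import cv2,numpy as np
s=sense();print(s)
for n in("side","top","wrist"):
    im=cams.get_image(n);cv2.imwrite(f"pics/a_{n}.png",im[:,:,::-1]);print(n,cams.camera_params(n))
print(env.finger_overhang, sense()['t'])
E
```

```text
pics
{'t': 0.0, 'joint_positions': array([-1.43028050e+00,  1.81499666e-01,  1.60800657e+00, -1.94487765e-05,
        1.35382005e+00, -2.06299928e-01]), 'joint_velocities': array([-0.00113889, -0.00064834, -0.00010917,  0.00126997, -0.00120756,
       -0.00069307]), 'effort': array([ 3.82258304e-04, -4.33868337e+01, -3.41848612e+01,  7.01895612e-02,
        3.85067950e-02, -1.45220347e-04]), 'ee_pos': array([ 0.19538282, -0.54023994,  0.25483409]), 'tcp_rot': array([-1.76614538,  1.5690626 ,  1.72226722]), 'ft_force': array([-0.66494083,  0.28213539, -0.04249808]), 'ft_torque': array([ 0.00910445,  0.01458348, -0.02829832]), 'grip_width': 0.08821633360989203}
side {'fov_y': 57.44494828371982, 'cx': 251.24254090403727, 'cy': 194.8046217077081, 'camera_from_world': array([[ 0.99936793, -0.03543134,  0.00289018, -0.48536756],
       [ 0.02018551,  0.63250771,  0.77429099, -0.05735887],
       [-0.02926223, -0.77374325,  0.63282313, -0.92915174],
       [ 0.        ,  0.        ,  0.        ,  1.        ]])}
top {'fov_y': 45.00344946402679, 'cx': 260.0603624404063, 'cy': 199.26703809850966, 'camera_from_world': array([[-0.01710151, -0.99978055, -0.0120992 ,  0.02431375],
       [ 0.99400164, -0.0183075 ,  0.10782197, -0.49197592],
       [-0.10801981, -0.0101827 ,  0.99409659, -1.13495242],
       [ 0.        ,  0.        ,  0.        ,  1.        ]])}
wrist {'fov_y': 64.64590812627577, 'cx': 257.73318350233035, 'cy': 190.2261863334004, 'mount': array([[ 7.24566910e-04,  2.59656503e-01, -9.65700769e-01,
        -1.28763861e-01],
       [ 9.99999338e-01,  6.75519072e-04,  9.31933968e-04,
        -3.28491590e-05],
       [ 8.94332003e-04, -9.65700805e-01, -2.59655842e-01,
        -6.66157556e-02],
       [ 0.00000000e+00,  0.00000000e+00,  0.00000000e+00,
         1.00000000e+00]])}
0.017 0.15
```

View pics/a_top.png

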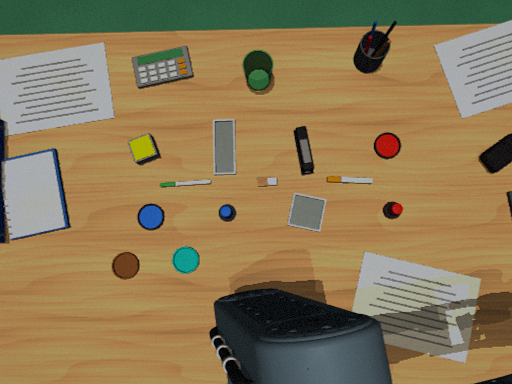

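View pics/a_side.png

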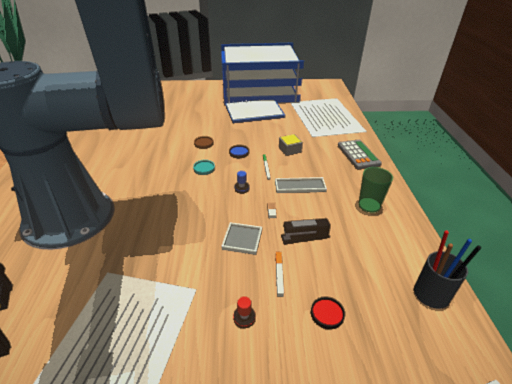

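View pics/a_wrist.png

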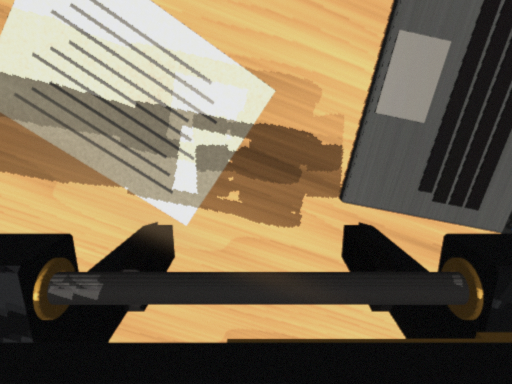

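Top view: blue pad (150,216), blue stamp (227,212), red pad (387,145), red stamp (394,210), stapler (304,150), note block (144,148), long tray (224,147) and square tray (308,212). The brown (125,265) and turquoise (186,260) pads are look-alikes. The wrist camera sees only the paper and the folder for now.

```bash
cat >h.py <<'E'
import numpy as np,cv2
from cell import sense,cams,env,recognise,silhouettes,landmark_of
from scipy.spatial.transform import Rotation as Rn
from scipy.optimize import least_squares
def cam(name,s=None):
    p=cams.camera_params(name)
    f=192/np.tan(np.radians(p['fov_y'])/2)
    if name=='wrist':
        T=np.eye(4);T[:3,:3]=Rn.from_euler('xyz',s['tcp_rot']).as_matrix();T[:3,3]=s['ee_pos']
        M=np.linalg.inv(T@p['mount'])
    else: M=p['camera_from_world']
    return f,p['cx'],p['cy'],M
def proj(c,X):
    f,cx,cy,M=c;X=np.atleast_2d(X);q=X@M[:3,:3].T+M[:3,3]
    return np.stack([cx+f*q[:,0]/-q[:,2],cy+f*q[:,1]/q[:,2]],1)
def ray(c,uv):
    f,cx,cy,M=c;d=np.array([(uv[0]-cx)/f,-(uv[1]-cy)/f,-1.]);R=M[:3,:3]
    return -R.T@M[:3,3],R.T@d
def onz(c,uv,z):
    o,d=ray(c,uv);return o+d*(z-o[2])/d[2]
def tri(cs,uvs):
    A=[];b=[]
    for c,u in zip(cs,uvs):
        o,d=ray(c,u);d=d/np.linalg.norm(d);P=np.eye(3)-np.outer(d,d);A.append(P);b.append(P@o)
    A=np.vstack(A);b=np.hstack(b);x=np.linalg.lstsq(A,b,rcond=None)[0]
    return x,np.linalg.norm(A@x-b)
E
python3 - <<'E'
from h import *
ct,cs=cam('top'),cam('side')
np.set_printoptions(precision=4,suppress=True)
for c in('top','side'):cams.get_image(c)
import pickle
sil={}
for n in "red_stamp blue_stamp stapler note_block red_pad blue_pad stapler_tray note_tray".split():
    a=landmark_of(n,'top');b=landmark_of(n,'side')
    print(n,[(np.round(x['pixel'],1),round(x['confidence'],2)) for x in a[:3]],[(np.round(x['pixel'],1),round(x['confidence'],2)) for x in b[:3]])
    if a and b:
        print('   tri',*tri([ct,cs],[a[0]['pixel'],b[0]['pixel']]),'z0',onz(ct,a[0]['pixel'],0)[:2],onz(cs,b[0]['pixel'],0)[:2])
    for cn in('top','side'):
        sil[n,cn]=silhouettes(n,cn);
        for x in sil[n,cn]: print('   sil',cn,np.round(x['pixel']),x['confidence'],x['pixels'].sum())
pickle.dump(sil,open('sil.pkl','wb'))
print(sense()['t'])
E
```

```text
red_stamp [(array([392.3, 210.8]), 0.71), (array([151.1, 218.5]), 0.55)] [(array([244.9, 320.2]), 0.86), (array([239.9, 189.2]), 0.65)]
   tri [ 0.4605 -0.3199  0.0026] 0.001775267483873245 z0 [ 0.4595 -0.3207] [ 0.4618 -0.3182]
   sil top [393. 211.] 0.64 267
   sil top [145. 150.] 0.19 693
   sil side [243. 318.] 0.85 513
blue_stamp [(array([231.3, 210.7]), 0.71)] [(array([239.1, 190. ]), 0.57), (array([238.8, 150.8]), 0.25)]
   tri [0.4601 0.0888 0.0085] 0.008894355017121732 z0 [0.4672 0.09  ] [0.4538 0.0983]
   sil top [230. 210.] 0.65 258
   sil side [241. 183.] 0.5 255
stapler [] [(array([306.8, 236.7]), 0.9)]
   sil top [305. 151.] 0.72 611
   sil top [393. 212.] 0.58 277
   sil side [309. 228.] 0.77 1043
note_block [(array([145.6, 148.7]), 0.95)] [(array([289.6, 148.7]), 0.66)]
   tri [0.6289 0.3098 0.0063] 0.003799679741922541 z0 [0.6331 0.3115] [0.6278 0.3191]
   sil top [145. 150.] 0.78 694
   sil side [291. 146.] 0.73 372
red_pad [(array([384.6, 145.8]), 0.97)] [(array([328.5, 312.2]), 0.84)]
   tri [ 0.6293 -0.3082  0.0032] 0.002074186008347306 z0 [ 0.6285 -0.3089] [ 0.6
[... 417 characters left out ...]
 583
   sil top [152. 218.] 0.78 601
   sil top [226. 213.] 0.16 230
   sil side [203. 143.] 0.76 231
   sil side [237. 148.] 0.62 239
   sil side [292. 144.] 0.48 409
stapler_tray [(array([225.2, 146.9]), 0.75)] [(array([302. , 188.8]), 0.91)]
   tri [ 0.637   0.1045 -0.0055] 0.002801501974809994 z0 [0.6338 0.1041] [0.6375 0.0981]
   sil top [226. 148.] 0.68 1177
   sil side [303. 186.] 0.78 749
note_tray [(array([307.8, 212.5]), 0.88), (array([302.7, 150.2]), 0.47)] [(array([241.3, 237.3]), 0.64), (array([238.9, 185.9]), 0.57)]
   tri [ 0.4578 -0.1042  0.0136] 0.00016762506493428388 z0 [ 0.459  -0.1055] [ 0.4577 -0.0911]
   sil top [308. 214.] 0.74 1117
   sil side [239. 239.] 0.9 940
1.85
```

```bash
python3 - <<'E'
from h import *
np.set_printoptions(precision=4,suppress=True)
s=sense();print(Rn.from_euler('xyz',s['tcp_rot']).as_matrix())
c=cam('wrist',s);print(proj(c,[s['ee_pos']]), np.linalg.inv(c[3])[:3,3])
for uv in [(0,0),(511,0),(256,100),(0,220),(511,220)]: print(uv,onz(c,uv,0))
import pickle
sil=pickle.load(open('sil.pkl','rb'));ct,cs=cam('top'),cam('side')
import cv2
for n in ['stapler','note_block','stapler_tray','note_tray']:
    m=sil[n,'top'][0]['pixels'].astype(np.uint8)
    r=cv2.minAreaRect(cv2.findNonZero(m));b=cv2.boxPoints(r)
    w=np.array([onz(ct,p,{'stapler':.05,'note_block':.041}.get(n,.012)) for p in b])[:,:2]
    print(n,'centre',w.mean(0),[ (np.linalg.norm(w[(i+1)%4]-w[i]).round(3),np.degrees(np.arctan2(*(w[(i+1)%4]-w[i])[::-1])).round(1)) for i in range(2)])
E
```

```text
[[-0.      0.3399 -0.9405]
 [ 0.     -0.9405 -0.3399]
 [-1.     -0.     -0.    ]]
[[258.1318 256.4154]] [ 0.2581 -0.5181  0.3845]
(0, 0) [ 0.2707 -0.2055  0.    ]
(511, 0) [ 0.4651 -0.7453  0.    ]
(256, 100) [ 0.2668 -0.5124  0.    ]
(0, 220) [ 0.0037 -0.24    0.    ]
(511, 220) [ 0.2374 -0.8878  0.    ]
stapler centre [ 0.6105 -0.0954] [(np.float64(0.035), np.float64(-79.3)), (np.float64(0.12), np.float64(-170.2))]
note_block centre [0.6224 0.3055] [(np.float64(0.066), np.float64(-70.0)), (np.float64(0.071), np.float64(-159.5))]
stapler_tray centre [0.6324 0.1054] [(np.float64(0.056), np.float64(-90.0)), (np.float64(0.145), np.float64(-179.5))]
note_tray centre [ 0.4594 -0.1018] [(np.float64(0.086), np.float64(-12.6)), (np.float64(0.085), np.float64(-102.5))]
```

play_rows(
  series="0.285 0.24 0.03 0 0 -0.347 100;0.285 0.24 0.03 0 0 -0.347 100;0.285 0.24 0.03 0 0 -0.347 100;0.285 0.24 0.03 0 0 -0.347 100;0.285 0.24 0.03 0 0 -0.347 100;0.285 0.24 0.03 0 0 -0.347 100;0.285 0.24 0.03 0 0 -0.347 100;0.285 0.24 0.03 0 0 -0.347 100;0.285 0.24 0.03 0 0 -0.347 100;0.285 0.24 0.03 0 0 -0.347 100",
  force=20,
)

```text
t: 2.85
ee_pos: [0.4806, -0.3005, 0.2856]
tcp_rot: [0.55, 1.57, -2.59]
ft_force: [-0.5, -0.2, 0.5]
grip_width: 0.0881
```

```bash
python3 - <<'E'
from h import *
import pickle
np.set_printoptions(precision=4,suppress=True)
s=sense();print(s['ee_pos'],s['tcp_rot'],s['joint_velocities'])
im=cams.get_image('wrist');cv2.imwrite('pics/b_w.png',im[:,:,::-1]);pickle.dump((s,im),open('b.pkl','wb'))
c=cam('wrist',s)
for n,z in (('red_stamp',0),('red_pad',0.006),('stapler',0),('note_tray',0.004)):
    for x in landmark_of(n,'wrist')[:2]: print(n,x['pixel'],x['confidence'],onz(c,x['pixel'],z))
E
```

```text
[ 0.4806 -0.3005  0.2856] [ 0.5498  1.5702 -2.5903] [-0.0369 -0.0038  0.0122 -0.0022 -0.     -0.0004]
red_stamp [268.2, 171.5] 0.59 [ 0.4625 -0.3147  0.    ]
red_pad [264.9, 38.6] 0.93 [ 0.63   -0.3089  0.006 ]
stapler [93.3, 51.8] 0.82 [ 0.6159 -0.0929  0.    ]
note_tray [113.8, 172.3] 0.66 [ 0.462  -0.1017  0.004 ]
```

View pics/b_w.png

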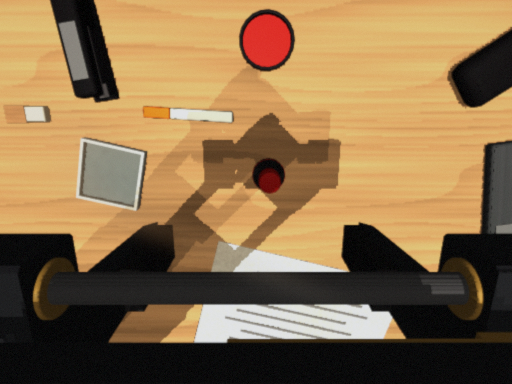

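```bash
cat >>h.py <<'E'
def hullmask(c,P):
    m=np.zeros((384*4,512*4),np.uint8)
    q=proj(c,P);h=cv2.convexHull(((q+.5)*4).astype(np.float32)).astype(np.int32)
    cv2.fillPoly(m,[h],1);return m
def cen(m):
    M=cv2.moments(m,True);return np.array([M['m10']/M['m00'],M['m01']/M['m00']])
th=np.linspace(0,2*np.pi,48)
def circ(x,y,z,r): return np.c_[x+r*np.cos(th),y+r*np.sin(th),0*th+z]
def knob(c,x,y,z): # z: height offset of origin
    return cen(hullmask(c,np.vstack([circ(x,y,z+.0285,.014),circ(x,y,z+.058,.014)])))/4-.5
def felt(c,x,y,z):
    return cen(hullmask(c,circ(x,y,z+.006,.03))&hullmask(c,circ(x,y,z+.013,.03)))/4-.5
def colmask(im,col,near,rad=40):
    h=cv2.cvtColor(im,cv2.COLOR_RGB2HSV);H,S,V=[h[...,i].astype(int) for i in range(3)]
    m=((H<8)|(H>172)) if col=='red' else ((H>105)&(H<130))
    m&=(S>140)&(V>45)
    n,l,st,ce=cv2.connectedComponentsWithStats(m.astype(np.uint8))
    best=max((i for i in range(1,n) if np.linalg.norm(ce[i]-near)<rad),key=lambda i:st[i,4])
    return (l==best),ce[best],st[best,4]
def fit(model,obs,x0,zfree=True):
    # obs: list of (cam, pixel)
    def r(p):
        z=p[2] if zfree else 0
        return np.hstack([model(c,p[0],p[1],z)-u for c,u in obs])
    s=least_squares(r,list(x0)+([0.] if zfree else []),diff_step=.01 if 0 else None,x_scale=1,method='trf',jac=lambda p:np.array([(r(p+d)-r(p-d))/.008 for d in np.eye(len(p))*.004]).T)
    return s.x,r(s.x)
E
python3 - <<'E'
from h import *
import pickle
np.set_printoptions(precision=4,suppress=True)
s,im=pickle.load(open('b.pkl','rb'))
rd=lambda p:cv2.imread(p)[:,:,::-1].copy()
C={'w':cam('wrist',s),'t':cam('top'),'s':cam('side')}
I={'w':im,'t':rd('pics/a_top.png'),'s':rd('pics/a_side.png')}
for nm,col,mod,x0,near in [('red_stamp','red',knob,(.46,-.315),{'w':(268,178),'t':(396,209),'s':(244,303)}),('red_pad','red',felt,(.63,-.308),{'w':(267,40),'t':(387,145),'s':(328,312)}),
   ('blue_stamp','blue',knob,(.46,.09),{'t':(227,212),'s':(241,178)}),('blue_pad','blue',felt,(.456,.295),{'t':(150,216),'s':(239,151)})]:
    ob={k:colmask(I[k],col,np.array(v),25) for k,v in near.items()}
    print(nm,{k:(v[1].round(1),v[2]) for k,v in ob.items()})
    print('  all',*fit(mod,[(C[k],ob[k][1]) for k in ob],x0))
    for k in ob: print('  ',k,*fit(mod,[(C[k],ob[k][1])],x0,False))
E
```

```text
red_stamp {'w': (array([269.3, 180.5]), np.int32(441)), 't': (array([396.1, 208.4]), np.int32(114)), 's': (array([243.9, 305.9]), np.int32(225))}
  all [ 0.4608 -0.3154  0.0025] [ 0.6182  0.034  -0.9156  0.1481  0.1064 -0.2637]
   w [ 0.4603 -0.3147] [-0.0024 -0.0027]
   t [ 0.4613 -0.3183] [ 0.0031 -0.0062]
   s [ 0.4606 -0.3143] [-0.0143 -0.0085]
red_pad {'w': (array([266.3,  40.1]), np.int32(2098)), 't': (array([387., 145.]), np.int32(432)), 's': (array([327.4, 311.8]), np.int32(631))}
  all [ 0.6268 -0.3111  0.002 ] [ 0.3816 -0.0754 -0.5363  0.3513  0.0169 -0.1828]
   w [ 0.6271 -0.3107] [0.0058 0.0005]
   t [ 0.6281 -0.313 ] [-0.0155  0.0044]
   s [ 0.6272 -0.3102] [-0.0036 -0.0094]
blue_stamp {'t': (array([225.3, 210.8]), np.int32(111)), 's': (array([241.4, 173.6]), np.int32(30))}
  all [0.4617 0.1    0.0136] [-0.0033  0.0239  0.0094 -0.0275]
   t [0.463  0.1012] [-0.0043  0.009 ]
   s [0.4617 0.1186] [0.0021 0.0051]
blue_pad {'t': (array([150.5, 216.3]), np.int32(451)), 's': (array([238.7, 150.4]), np.int32(105))}
  all [0.4551 0.2939 0.003 ] [ 0.0098  0.0656  0.0841 -0.0123]
   t [0.4554 0.2947] [-0.0015 -0.0003]
   s [0.4548 0.2985] [-0.0026 -0.0035]
```

Red stamp and red pad are in view at wrist pixels (269,180) and (266,40), and all three cameras agree to 2–3 mm. Next I pick the red stamp.

play_rows(
  series="-0.02 -0.0145 -0.04 0 0 0 100;-0.02 -0.0145 -0.09 0 0 0 100;-0.02 -0.0145 -0.14 0 0 0 100;-0.02 -0.0145 -0.19 0 0 0 100;-0.02 -0.0145 -0.22 0 0 0 100;-0.02 -0.0145 -0.2445 0 0 0 100;-0.02 -0.0145 -0.2445 0 0 0 100;-0.02 -0.0145 -0.2445 0 0 0 30;-0.02 -0.0145 -0.2445 0 0 0 20;-0.02 -0.0145 -0.2445 0 0 0 20",
  force=20,
)

```text
t: 4.1
ee_pos: [0.4613, -0.3164, 0.0431]
tcp_rot: [2.33, 1.567, -0.812]
ft_force: [-0.0, 0.4, 0.4]
grip_width: 0.0664
```

play_rows(
  series="0 0 0 0 0 0 15;0 0 0 0 0 0 15;0 0 0 0 0 0 15;0 0 0 0 0 0 15;0 0 0 0 0 0 15",
)

```text
t: 4.6
ee_pos: [0.4605, -0.3152, 0.0412]
tcp_rot: [-1.102, 1.571, 2.039]
ft_force: [-0.7, 0.1, 0.1]
grip_width: 0.0271
```

play_rows(
  series="0 0 0.03 0 0 0 15;0 0 0.06 0 0 0 15;0.04 0.002 0.06 0 0 0 15;0.08 0.003 0.06 0 0 0 15;0.12 0.004 0.06 0 0 0 15;0.15 0.0043 0.06 0 0 0 15;0.1665 0.0043 0.06 0 0 0 15;0.1665 0.0043 0.06 0 0 0 15;0.1665 0.0043 0.04 0 0 0 15;0.1665 0.0043 0.025 0 0 0 15",
)

```text
t: 5.6
ee_pos: [0.6259, -0.3108, 0.0651]
tcp_rot: [-0.467, 1.57, 2.674]
ft_force: [-0.7, -0.0, -1.1]
grip_width: 0.0273
```

play_rows(
  series="0 0 -0.01 0 0 0 15;0 0 -0.016 0 0 0 15;0 0 -0.018 0 0 0 15;0 0 -0.018 0 0 0 15;0 0 -0.018 0 0 0 15",
)

```text
t: 6.1
ee_pos: [0.6274, -0.3114, 0.049]
tcp_rot: [2.523, 1.569, -0.618]
ft_force: [-0.2, 0.1, 0.2]
grip_width: 0.027
```

play_rows(
  series="0 0 -0.0015 0 0 0 15;0 0 -0.0015 0 0 0 15;0 0 -0.0015 0 0 0 40;0 0 -0.0015 0 0 0 60;0 0 -0.0015 0 0 0 80;0 0 -0.0015 0 0 0 80;0 0 0.03 0 0 0 100;0 0 0.08 0 0 0 100;0 0 0.13 0 0 0 100;0 0 0.18 0 0 0 100",
)

```text
t: 7.1
ee_pos: [0.6267, -0.3108, 0.23]
tcp_rot: [-0.799, 1.57, 2.342]
ft_force: [0.6, -0.8, 0.8]
grip_width: 0.0875
```

play_rows(
  series="-0.14 0.51 0.057 0 0 0 100;-0.14 0.51 0.057 0 0 0 100;-0.14 0.51 0.057 0 0 0 100;-0.14 0.51 0.057 0 0 0 100;-0.14 0.51 0.057 0 0 0 100;-0.14 0.51 0.057 0 0 0 100;-0.14 0.51 0.057 0 0 0 100;-0.14 0.51 0.057 0 0 0 100;-0.14 0.51 0.057 0 0 0 100;-0.14 0.51 0.057 0 0 0 100",
)

```text
t: 8.1
ee_pos: [0.4944, 0.1702, 0.2824]
tcp_rot: [-2.987, 1.57, 0.154]
ft_force: [0.9, -0.5, -0.8]
grip_width: 0.0879
```

play_rows(
  series="0 0 0 0 0 0 100;0 0 0 0 0 0 100;0 0 0 0 0 0 100;0 0 0 0 0 0 100",
)

```text
t: 8.5
ee_pos: [0.4958, 0.167, 0.2815]
tcp_rot: [0.59, 1.57, -2.554]
ft_force: [-0.1, -0.0, 0.0]
grip_width: 0.088
```

```bash
python3 - <<'E'
from h import *
import pickle
np.set_printoptions(precision=4,suppress=True)
s=sense();print(s['ee_pos'],s['tcp_rot'],s['joint_velocities'])
I={}
C={'w':cam('wrist',s),'t':cam('top'),'s':cam('side')}
for k,n in (('w','wrist'),('t','top'),('s','side')):
    I[k]=cams.get_image(n);cv2.imwrite(f'pics/c_{k}.png',I[k][:,:,::-1])
pickle.dump((s,I),open('c.pkl','wb'))
for nm,col,mod,x0 in [('blue_stamp','blue',knob,(.462,.1)),('blue_pad','blue',felt,(.455,.295)),('red_stamp','red',lambda c,x,y,z:knob(c,x,y,z+.006),(.627,-.311))]:
    ob={}
    for k in 'wts':
        try: ob[k]=colmask(I[k],col,mod(C[k],*x0,0),20)
        except ValueError: pass
    print(nm,{k:(v[1].round(1),v[2]) for k,v in ob.items()})
    if len(ob)>1:print('  all',*fit(mod,[(C[k],ob[k][1]) for k in ob],x0))
    for k in ob: print('  ',k,*fit(mod,[(C[k],ob[k][1])],x0,False))
E
```

```text
[0.4958 0.167  0.2815] [ 0.59    1.5702 -2.5541] [-0.0028  0.0016 -0.0007  0.0016  0.0002  0.0007]
blue_stamp {'w': (array([309.2, 191.8]), np.int32(424)), 't': (array([225.4, 211.1]), np.int32(104))}
  all [ 0.4615  0.1025 -0.0017] [ 0.2987 -0.208  -0.539   0.3765]
   w [0.4617 0.1031] [-0.0041  0.0151]
   t [0.4623 0.1009] [ 0.0008 -0.0011]
blue_pad {'w': (array([162.7, 189.3]), np.int32(1414)), 't': (array([150.4, 216.4]), np.int32(454)), 's': (array([238.6, 150.4]), np.int32(111))}
  all [0.4553 0.2966 0.001 ] [ 0.3808  0.0629 -0.742   0.0272  0.2376 -0.043 ]
   w [0.4552 0.2975] [0.0037 0.0033]
   t [0.4554 0.2949] [0.0028 0.0047]
   s [0.4543 0.2981] [ 0.0011 -0.0206]Traceback (most recent call last):
  File "<stdin>", line 13, in <module>
  File "<stdin>", line 10, in <lambda>
  File "h.py", line 36, in knob
    return cen(hullmask(c,np.vstack([circ(x,y,z+.0285,.014),circ(x,y,z+.058,.014)])))/4-.5
           ~~~^^^^^^^^^^^^^^^^^^^^^^^^^^^^^^^^^^^^^^^^^^^^^^^^^^^^^^^^^^^^^^^^^^^^^^^
  File "h.py", line 32, in cen
    M=cv2.moments(m,True);return np.array([M['m10']/M['m00'],M['m01']/M['m00']])
                                           ~~~~~~~~^~~~~~~~~
ZeroDivisionError: float division by zero
```

View pics/c_w.png

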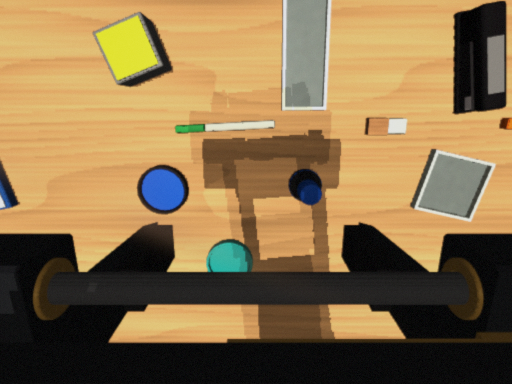

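View pics/c_s.png

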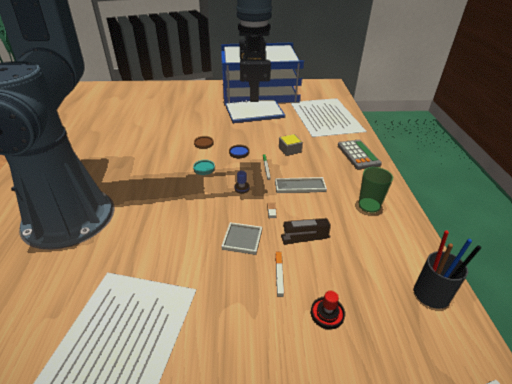

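Blue stamp is at wrist (309,192) and blue pad at (163,189). The red stamp stands in the red pad in the side view at (331,300). Next is the blue stamp.

play_rows(
  series="-0.017 -0.032 -0.02 0 0 0 100;-0.034 -0.064 -0.05 0 0 0 100;-0.034 -0.064 -0.1 0 0 0 100;-0.034 -0.064 -0.15 0 0 0 100;-0.034 -0.064 -0.19 0 0 0 100;-0.034 -0.064 -0.22 0 0 0 100;-0.034 -0.064 -0.2405 0 0 0 100;-0.034 -0.064 -0.2405 0 0 0 100;-0.034 -0.064 -0.2405 0 0 0 30;-0.034 -0.064 -0.2405 0 0 0 15",
)

```text
t: 9.65
ee_pos: [0.4627, 0.1042, 0.0427]
tcp_rot: [3.114, 1.568, -0.028]
ft_force: [-0.2, 0.2, 0.6]
grip_width: 0.0742
```

play_rows(
  series="0 0 0 0 0 0 15;0 0 0 0 0 0 15;0 0 0 0 0 0 15;0 0 0 0 0 0 15;0 0 0 0 0 0 15;0 0 0 0 0 0 15",
)

```text
t: 10.25
ee_pos: [0.4614, 0.1044, 0.0414]
tcp_rot: [1.805, 1.571, -1.337]
ft_force: [0.0, 0.9, -0.1]
grip_width: 0.0272
```

play_rows(
  series="0 0 0.03 0 0 0 15;0 0 0.06 0 0 0 15;-0.002 0.04 0.06 0 0 0 15;-0.003 0.08 0.06 0 0 0 15;-0.005 0.12 0.06 0 0 0 15;-0.0065 0.16 0.06 0 0 0 15;-0.0065 0.193 0.06 0 0 0 15;-0.0065 0.193 0.06 0 0 0 15;-0.0065 0.193 0.04 0 0 0 15;-0.0065 0.193 0.025 0 0 0 15",
)

```text
t: 11.25
ee_pos: [0.4545, 0.297, 0.0653]
tcp_rot: [0.731, 1.57, -2.411]
ft_force: [0.0, -0.4, -1.2]
grip_width: 0.0274
```

play_rows(
  series="0 0 -0.01 0 0 0 15;0 0 -0.016 0 0 0 15;0 0 -0.018 0 0 0 15;0 0 -0.018 0 0 0 15;0 0 -0.018 0 0 0 15",
)

```text
t: 11.75
ee_pos: [0.4554, 0.2974, 0.0488]
tcp_rot: [-2.771, 1.57, 0.37]
ft_force: [-0.1, -1.4, -1.2]
grip_width: 0.0271
```

play_rows(
  series="0 0 -0.0015 0 0 0 15;0 0 -0.0015 0 0 0 15;0 0 -0.0015 0 0 0 40;0 0 -0.0015 0 0 0 60;0 0 -0.0015 0 0 0 80;0 0 -0.0015 0 0 0 80;0 0 0.03 0 0 0 100;0 0 0.08 0 0 0 100;0 0 0.13 0 0 0 100;0.03 -0.01 0.18 0 0 0 100",
)

```text
t: 12.75
ee_pos: [0.4784, 0.2899, 0.2229]
tcp_rot: [-0.758, 1.57, 2.386]
ft_force: [1.0, 0.3, 0.1]
grip_width: 0.0872
```

play_rows(
  series="0.03 -0.06 0.05 0 0 0 100;0.06 -0.1 0.05 0 0 0 100;0.06 -0.1 0.05 0 0 0 100;0.06 -0.1 0.05 0 0 0 100;0.06 -0.1 0.05 0 0 0 100;0.06 -0.1 0.05 0 0 0 100;0.06 -0.1 0.05 0 0 0 100",
)

```text
t: 13.45
ee_pos: [0.5392, 0.1901, 0.2698]
tcp_rot: [-0.035, 1.569, 3.108]
ft_force: [-0.3, -0.4, 0.2]
grip_width: 0.0879
```

```bash
python3 - <<'E'
from h import *
import pickle
np.set_printoptions(precision=4,suppress=True)
s=sense();print(s['ee_pos'],s['tcp_rot'],s['joint_velocities'])
I={}
C={'w':cam('wrist',s),'t':cam('top'),'s':cam('side')}
for k,n in (('w','wrist'),('t','top'),('s','side')):
    I[k]=cams.get_image(n);cv2.imwrite(f'pics/d_{k}.png',I[k][:,:,::-1])
pickle.dump((s,I),open('d.pkl','wb'))
st=lambda c,x,y,z:knob(c,x,y,z+.006)
for nm,col,mod,x0 in [('blue_stamp','blue',st,(.455,.297)),('red_stamp','red',st,(.627,-.311))]:
    for k in 'wts':
        try: o=colmask(I[k],col,mod(C[k],*x0,0),20)
        except (ValueError,ZeroDivisionError): continue
        print('  ',nm,k,o[1],o[2],*fit(mod,[(C[k],o[1])],x0,False))
E
```

```text
[0.5392 0.1901 0.2698] [-0.0349  1.5693  3.1081] [ 0.0006 -0.0006 -0.0044 -0.0032 -0.0008 -0.0002]
   blue_stamp w [175.3333 237.7424] 66 [0.4506 0.2923] [-0.0051 -0.0065]
   blue_stamp t [149.0783 209.4174] 115 [0.4694 0.2881] [0.0004 0.0013]
   blue_stamp s [238.5 137. ] 18 [0.455  0.3168] [-0.0518 -0.0059]
   red_stamp t [387.8036 144.2326] 331 [ 0.6208 -0.304 ] [ 0.001  -0.0052]
   red_stamp s [328.3762 307.9773] 529 [ 0.6199 -0.3281] [0.     0.0145]
```

View pics/d_w.png

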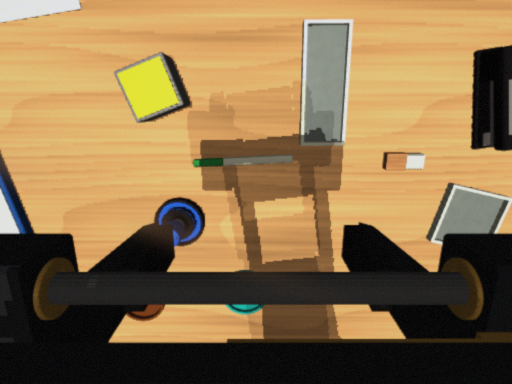

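View pics/d_t.png

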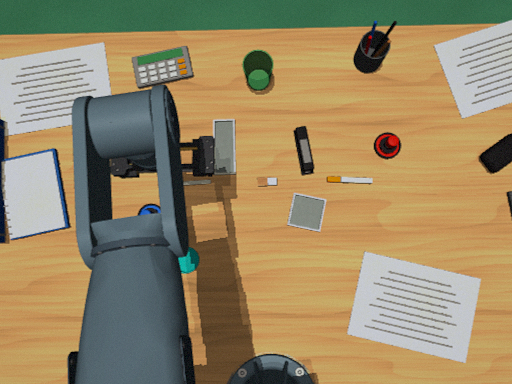

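Both stamps are on their pads: blue at wrist (180,222), concentric in its ring, and red at top (388,145). Now I measure the note block and both trays.

```bash
cat > m.py <<'E'
from h import *
import pickle
np.set_printoptions(precision=4,suppress=True)
rd=lambda p:cv2.imread(p)[:,:,::-1].copy()
sb,ib=pickle.load(open('b.pkl','rb'));sc,Ic=pickle.load(open('c.pkl','rb'));sd,Id=pickle.load(open('d.pkl','rb'))
V={'b':(cam('wrist',sb),ib),'c':(cam('wrist',sc),Ic['w']),'d':(cam('wrist',sd),Id['w']),'t':(cam('top'),rd('pics/a_top.png')),'s':(cam('side'),rd('pics/a_side.png'))}
def hsv(im): return cv2.cvtColor(im,cv2.COLOR_RGB2HSV)
def comp(m,near,rad=25):
    n,l,st,ce=cv2.connectedComponentsWithStats(m.astype(np.uint8))
    i=max((i for i in range(1,n) if np.linalg.norm(ce[i]-near)<rad),key=lambda i:st[i,4]);return (l==i).astype(np.uint8),ce[i],st[i,4]
def rect(c,m,z):
    b=cv2.findNonZero(m).reshape(-1,2).astype(float)
    w=np.array([onz(c,p,z)[:2] for p in b]);r=cv2.minAreaRect((w*1000).astype(np.float32));return r
E
python3 - <<'E'
from m import *
print('block');obs=[]
for k in 'cdts':
    c,im=V[k];h=hsv(im);m=cv2.inRange(h,(22,130,100),(36,255,255))
    m,ce,n=comp(m,proj(c,[.622,.306,.041])[0]);obs.append((c,ce));print(k,ce,n,onz(c,ce,.041),rect(c,m,.041))
print(tri(*zip(*obs)), tri(*zip(*obs[:2])))
print('trays')
for nm,x0 in(('stapler_tray',(.633,.104)),('note_tray',(.46,-.103))):
    obs=[]
    for k in 'bcdts':
        c,im=V[k];h=hsv(im);p=proj(c,[*x0,.004])[0]
        if not(0<p[0]<512 and 0<p[1]<230) and k in'bcd':continue
        g=cv2.inRange(h,(0,0,60),(179,70,255))
        try:m,ce,n=comp(g,p)
        except ValueError:print(k,'none');continue
        obs.append((c,ce));print(nm,k,ce,n,onz(c,ce,.012),rect(c,m,.012))
    print(tri(*zip(*obs)))
E
```

```text
block
c [126.9214  47.6567] 2380 [0.6285 0.3132 0.041 ] ((627.8138427734375, 313.0997619628906), (52.441410064697266, 52.5300407409668), 20.422834396362305)
d [147.9408  87.0897] 2297 [0.6286 0.3133 0.041 ] ((627.9999389648438, 313.14581298828125), (52.08140182495117, 52.64326095581055), 20.503643035888672)
t [141.6811 147.1391] 417 [0.6281 0.3107 0.041 ] ((628.160888671875, 310.7552490234375), (51.844547271728516, 51.56480407714844), 20.78881072998047)
s [290.1805 138.9173] 133 [0.6262 0.3142 0.041 ] ((627.0638427734375, 315.1557312011719), (52.89840316772461, 54.63563919067383), 21.423673629760742)
(array([0.6275, 0.3118, 0.0427]), np.float64(0.002754719926856652)) (array([0.6286, 0.3134, 0.0405]), np.float64(2.987625667608365e-05))
trays
stapler_tray c [305.1963  53.8198] 5144 [0.6261 0.1094 0.012 ] ((622.347412109375, 109.3040771484375), (123.82534790039062, 56.81301498413086), 0.5405170917510986)
stapler_tray d [325.2896  79.0323] 5825 [0.6397 0.1095 0.012 ] ((632.7066650390625, 109.64234924316406), (143.75413513183594, 57.12885665893555), 0.3611617386341095)
stapler_tray t [223
[... 565 characters left out ...]
185.0404] 3938 [ 0.4615 -0.0956  0.012 ] ((460.02789306640625, -95.32872772216797), (89.82528686523438, 84.35842895507812), 76.88191223144531)
note_tray d [468.5876 212.573 ] 3087 [ 0.4704 -0.0932  0.012 ] ((460.7093505859375, -94.72596740722656), (91.0448989868164, 84.97640991210938), 77.16889953613281)
note_tray t [306.4841 211.811 ] 1132 [ 0.4599 -0.1011  0.012 ] ((460.16851806640625, -100.96636199951172), (85.03192901611328, 84.96012115478516), 76.94568634033203)
note_tray s [241.8182 237.8802] 968 [ 0.4589 -0.1047  0.012 ] ((458.9313659667969, -102.0216064453125), (93.947265625, 84.70026397705078), 76.70243072509766)
(array([ 0.4614, -0.0995,  0.0055]), np.float64(0.007751292120457298))
```

play_rows(
  series="0.03 0.04 0 0 0 0.12 100;0.06 0.08 0 0 0 0.24 100;0.089 0.123 -0.02 0 0 0.358 100;0.089 0.123 -0.06 0 0 0.358 100;0.089 0.123 -0.11 0 0 0.358 100;0.089 0.123 -0.16 0 0 0.358 100;0.089 0.123 -0.2 0 0 0.358 100;0.089 0.123 -0.225 0 0 0.358 100;0.089 0.123 -0.237 0 0 0.358 100;0.089 0.123 -0.237 0 0 0.358 100",
)

```text
t: 14.6
ee_pos: [0.6277, 0.3119, 0.0314]
tcp_rot: [-0.07, 1.567, -2.853]
ft_force: [0.1, -0.4, -0.1]
grip_width: 0.0877
```

play_rows(
  series="0 0 0 0 0 0 60;0 0 0 0 0 0 50;0 0 0 0 0 0 50;0 0 0 0 0 0 50;0 0 0 0 0 0 50;0 0 0 0 0 0 50",
  force=25,
)

```text
t: 15.2
ee_pos: [0.6301, 0.3124, 0.0353]
tcp_rot: [-3.113, 1.568, 0.386]
ft_force: [-2.3, 0.2, 6.8]
grip_width: 0.06
```

play_rows(
  series="0 0 0.03 0 0 0 50;0 0 0.07 0 0 0 50;-0.014 -0.035 0.08 0 0 -0.08 50;-0.028 -0.07 0.08 0 0 -0.16 50;-0.044 -0.11 0.08 0 0 -0.24 50;-0.06 -0.15 0.08 0 0 -0.32 50;-0.076 -0.19 0.08 0 0 -0.4 50;-0.092 -0.23 0.08 0 0 -0.48 50;-0.11 -0.27 0.08 0 0 -0.586 50;-0.126 -0.31 0.08 0 0 -0.586 50",
)

```text
t: 16.2
ee_pos: [0.5019, 0.0006, 0.1135]
tcp_rot: [0.655, 1.57, -2.718]
ft_force: [0.5, -1.1, -1.5]
grip_width: 0.0596
```

play_rows(
  series="-0.016 -0.04 0 0 0 0 50;-0.032 -0.08 0 0 0 0 50;-0.042 -0.1015 0 0 0 0 50;-0.042 -0.1015 0 0 0 0 50;-0.042 -0.1015 0 0 0 0 50;-0.042 -0.1015 0 0 0 0 50",
)

```text
t: 16.8
ee_pos: [0.4614, -0.0987, 0.1135]
tcp_rot: [-1.475, 1.57, 1.439]
ft_force: [-0.8, -0.2, -1.7]
grip_width: 0.0595
```

```bash
python3 - <<'E'
from h import *
import pickle
np.set_printoptions(precision=4,suppress=True)
s=sense();print(s['ee_pos'],Rn.from_euler('xyz',s['tcp_rot']).as_matrix(),s['ft_force'],s['grip_width'])
im=cams.get_image('wrist');cv2.imwrite('pics/e_w.png',im[:,:,::-1]);pickle.dump((s,im),open('e.pkl','wb'))
im=cams.get_image('side');cv2.imwrite('pics/e_s.png',im[:,:,::-1])
E
```

```text
[ 0.4614 -0.0987  0.1135] [[ 0.     -0.2255 -0.9742]
 [ 0.0003 -0.9742  0.2255]
 [-1.     -0.0003  0.    ]] [-0.848  -0.2077 -1.7378] 0.05953056613907055
```

View pics/e_w.png

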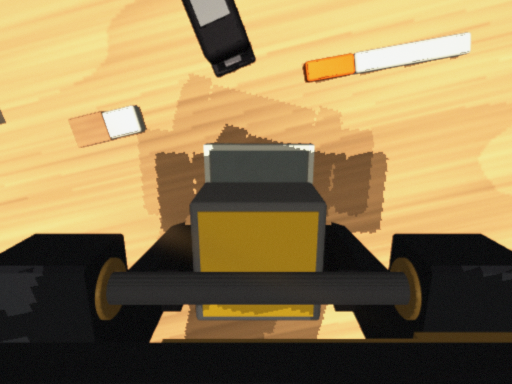

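View pics/e_s.png

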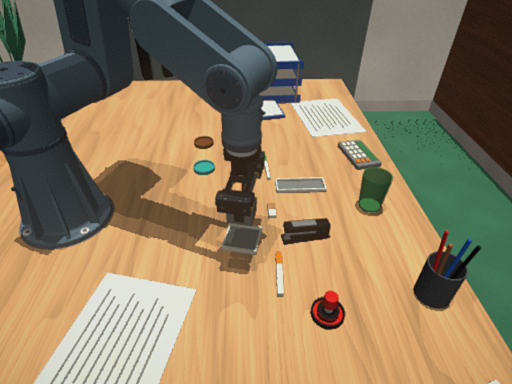

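```bash
python3 - <<'E'
from h import *
import pickle
np.set_printoptions(precision=1,suppress=True)
s,im=pickle.load(open('e.pkl','rb'));c=cam('wrist',s)
def box(x,y,yaw,h,z):
    a=np.radians(yaw);R=np.array([[np.cos(a),-np.sin(a)],[np.sin(a),np.cos(a)]])
    q=np.array([[h,h],[h,-h],[-h,-h],[-h,h]])@R.T+[x,y];return np.c_[q,[z]*4]
print('tray outer far',proj(c,box(.460,-.0985,-13.1,.042,.012)[:2]).tolist())
print('block bot',proj(c,box(*s['ee_pos'][:2],-13.1,.03,.0795)).tolist())
print('block top',proj(c,box(*s['ee_pos'][:2],-13.1,.03,.1205)).tolist())
E
```

```text
tray outer far [[202.71178070818723, 144.1728738724418], [313.9500851382627, 144.2179575400743]]
block bot [[203.5804387531192, 177.44383484431813], [312.790394801441, 177.50156513071195], [308.0495208871361, 275.0304206927406], [208.189524180466, 274.9415443657422]]
block top [[186.60017191018284, 198.91809363183833], [329.8194851275045, 199.0052077911721], [321.90064710417096, 321.2385190847457], [194.34383764619588, 321.10315912201554]]
```

```bash
python3 - <<'E'
import cv2
im=cv2.imread('pics/e_w.png')[130:330,170:350];cv2.imwrite('pics/e_z.png',cv2.resize(cv2.convertScaleAbs(im,alpha=2),None,fx=3,fy=3,interpolation=cv2.INTER_CUBIC)[:600])
E
```

```text
(no output)
```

View pics/e_z.png

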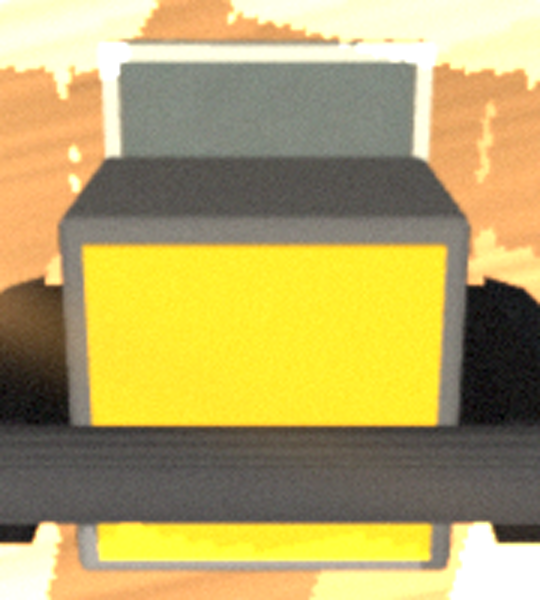

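play_rows(
  series="-0.001 0 -0.03 0 0 0 50;-0.001 0 -0.055 0 0 0 50;-0.001 0 -0.065 0 0 0 50;-0.001 0 -0.07 0 0 0 50;-0.001 0 -0.07 0 0 0 50;-0.001 0 -0.07 0 0 0 50",
)

```text
t: 17.5
ee_pos: [0.461, -0.0997, 0.0444]
tcp_rot: [2.91, 1.569, -0.459]
ft_force: [0.1, 0.4, -1.5]
grip_width: 0.0597
```

play_rows(
  series="0 0 -0.002 0 0 0 50;0 0 -0.002 0 0 0 50;0 0 -0.002 0 0 0 50",
)

```text
t: 17.8
ee_pos: [0.4605, -0.0997, 0.042]
tcp_rot: [2.92, 1.57, -0.45]
ft_force: [1.1, 0.1, -1.1]
grip_width: 0.0599
```

play_rows(
  series="0 0 -0.002 0 0 0 50;0 0 -0.002 0 0 0 50;0 0 -0.002 0 0 0 50",
)

```text
t: 18.1
ee_pos: [0.4601, -0.0995, 0.0395]
tcp_rot: [-0.266, 1.571, 2.647]
ft_force: [0.7, -0.4, -0.6]
grip_width: 0.0599
```

play_rows(
  series="0 0 -0.002 0 0 0 50;0 0 -0.002 0 0 0 50;0 0 -0.002 0 0 0 50",
)

```text
t: 18.4
ee_pos: [0.4604, -0.0996, 0.039]
tcp_rot: [0.306, 1.57, -3.064]
ft_force: [-7.1, 2.5, 18.6]
grip_width: 0.0596
```

play_rows(
  series="0 0 0.001 0 0 0 60;0 0 0.001 0 0 0 75;0 0 0.001 0 0 0 95;0 0 0.001 0 0 0 95;0 0 0.03 0 0 0 95;0 0 0.07 0 0 0 95;0 0 0.12 0 0 0 95;0 0 0.16 0 0 0.1 100;0.02 0 0.2 0 0 0.228 100;0.05 0 0.22 0 0 0.228 100",
)

```text
t: 19.4
ee_pos: [0.5115, -0.1, 0.2619]
tcp_rot: [2.693, 1.565, -0.445]
ft_force: [1.0, -0.5, -0.5]
grip_width: 0.0879
```

play_rows(
  series="0 0 0 0 0 0 100;0 0 0 0 0 0 100;0 0 0 0 0 0 100",
)

```text
t: 19.7
ee_pos: [0.5086, -0.0991, 0.2555]
tcp_rot: [-0.388, 1.567, 2.753]
ft_force: [-0.3, -0.3, -0.1]
grip_width: 0.0882
```

```bash
python3 - <<'E'
from m import *
s=sense();print(s['ee_pos'],Rn.from_euler('xyz',s['tcp_rot']).as_matrix(),s['ft_force'])
I={}
for k,n in (('w','wrist'),('t','top'),('s','side')):
    I[k]=cams.get_image(n);cv2.imwrite(f'pics/f_{k}.png',I[k][:,:,::-1])
pickle.dump((s,I),open('f.pkl','wb'))
c=cam('wrist',s)
m=cv2.inRange(hsv(I['w']),(22,130,60),(36,255,255));m,ce,n=comp(m,proj(c,[.46,-.099,.045])[0]);print(ce,n,rect(c,m,.045))
for x in silhouettes('stapler','wrist'): print(x['pixel'],x['confidence'],x['pixels'].sum(),rect(c,x['pixels'].astype(np.uint8),.04))
print(landmark_of('stapler','wrist'))
E
```

```text
[ 0.5086 -0.0991  0.2555] [[-0.0036 -0.0004 -1.    ]
 [ 0.0015 -1.      0.0003]
 [-1.     -0.0015  0.0036]] [-0.3019 -0.3171 -0.0598]
[256.0235 211.3958] 1617 ((458.233154296875, -98.65968322753906), (52.12982940673828, 51.92582702636719), 76.53026580810547)
[250.0, 63.7] 0.61 3207 ((615.3495483398438, -94.58529663085938), (116.49855041503906, 29.198820114135742), 8.974638938903809)
[257.0, 208.0] 0.37 2756 ((460.8992614746094, -99.17329406738281), (60.91653060913086, 69.72367095947266), 76.92597198486328)
[{'pixel': [252.4, 72.2], 'confidence': 0.9}]
```

View pics/f_w.png

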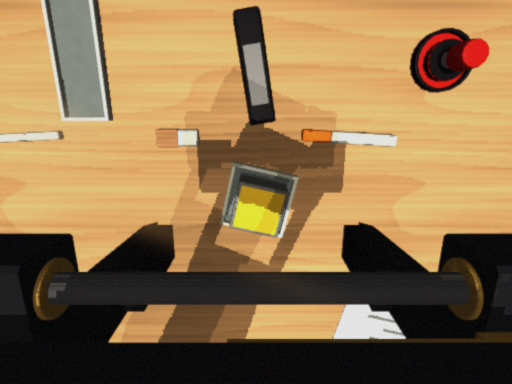

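View pics/f_s.png

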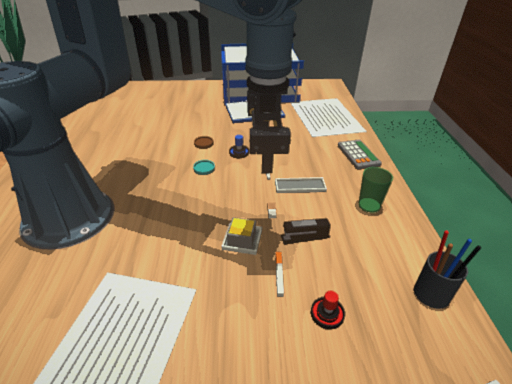

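Note block sits flat and centred in its tray: its yellow top at wrist (256,211) measures 52x52 mm at the expected height. Stapler is at wrist (252,65). I'll locate its ends.

```bash
python3 - <<'E'
from m import *
s,I=pickle.load(open('f.pkl','rb'))
c=cam('wrist',s)
print(onz(c,(252.4,72.2),0))
W=[('f',c,I['w']),('b',)+V['b'],('t',)+V['t'],('s',)+V['s'],('c',)+V['c']]
for k,cc,im in W:
    p=proj(cc,[.614,-.095,.03])[0]
    h=hsv(im);dark=(h[...,2]<75).astype(np.uint8)
    strip=((h[...,1]<50)&(h[...,2]>90)&(h[...,2]<200)).astype(np.uint8)
    try:
        m,ce,n=comp(dark,p,30)
        print(k,p,ce,n)
        for z in(0,.03,.05): print('   ',z,rect(cc,m,z))
    except Exception as e: print(k,p,e)
    try:
        m,ce,n=comp(strip,p,25);print('  strip',ce,n,rect(cc,m,.053))
    except Exception as e:print(e)
im=I['w'][0:150,180:330];cv2.imwrite('pics/f_z.png',cv2.resize(im,None,fx=4,fy=4,interpolation=cv2.INTER_CUBIC)[:,:,::-1])
im=V['s'][1][205:255,270:345];cv2.imwrite('pics/a_sz.png',cv2.resize(im,None,fx=8,fy=8,interpolation=cv2.INTER_CUBIC)[:,:,::-1])
E
```

```text
[ 0.6159 -0.0921  0.    ]
f [254.5686  71.01  ] [252.9602  60.1143] 1934
    0 ((620.1968994140625, -94.60802459716797), (129.1370849609375, 32.50718688964844), 8.404027938842773)
    0.03 ((616.7205810546875, -94.970458984375), (119.04999542236328, 29.968008041381836), 8.404024124145508)
    0.05 ((614.403076171875, -95.2120590209961), (112.3251724243164, 28.27520751953125), 8.404030799865723)
  strip [255.3747  73.5712] 1089 ((608.2352294921875, -96.2230453491211), (59.110198974609375, 18.3891544342041), 9.448580741882324)
b [81.8272 48.9611] [87.9472 48.3618] 3275
    0 ((616.5859375, -83.75434875488281), (121.37567901611328, 55.83280944824219), 6.676435947418213)
    0.03 ((611.5636596679688, -99.43700408935547), (112.5873794555664, 51.790225982666016), 6.676431655883789)
    0.05 ((608.2153930664062, -109.89212799072266), (106.72856140136719, 49.09516906738281), 6.676431655883789)
  strip [73.2105 50.0548] 931 ((608.1056518554688, -97.65817260742188), (58.28873062133789, 17.755298614501953), 6.879488945007324)
t [302.9963 150.4367] [302.8311 150.0525] 438
    0 ((621.63317871093
[... 748 characters left out ...]
21.59820556640625, 67.9761962890625), 5.32640266418457)
  strip [303.5802 222.7176] 131 ((607.493896484375, -98.80133056640625), (57.63054275512695, 18.52411651611328), 4.825392246246338)
c [482.6881  61.7438] [476.7158  56.3899] 4324
    0 ((620.0926513671875, -112.44259643554688), (125.87751007080078, 65.35484313964844), 9.367673873901367)
    0.03 ((615.8760375976562, -92.0150375366211), (116.67188262939453, 60.575355529785156), 9.367671966552734)
    0.05 ((613.0650024414062, -78.39666748046875), (110.53482818603516, 57.389015197753906), 9.367659568786621)
  strip [495.3665  63.8746] 925 ((607.7296752929688, -93.33073425292969), (59.820987701416016, 16.98794937133789), 11.69144058227539)
```

View pics/f_z.png

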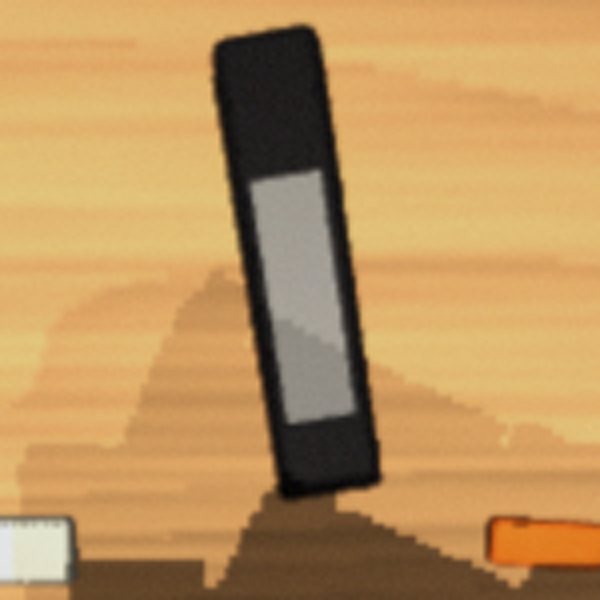

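View pics/a_sz.png

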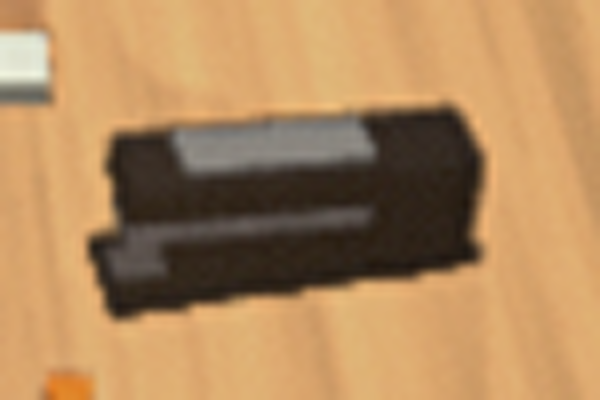

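play_rows(
  series="0.05 0.002 -0.01 0 0 0.1 100;0.09 0.004 -0.03 0 0 0.157 100;0.1045 0.0036 -0.06 0 0 0.157 100;0.1045 0.0036 -0.1 0 0 0.157 100;0.1045 0.0036 -0.14 0 0 0.157 100;0.1045 0.0036 -0.17 0 0 0.157 90;0.1045 0.0036 -0.19 0 0 0.157 80;0.1045 0.0036 -0.2 0 0 0.157 70;0.1045 0.0036 -0.2 0 0 0.157 70;0.1045 0.0036 -0.2 0 0 0.157 70",
)

```text
t: 20.95
ee_pos: [0.6153, -0.0962, 0.0585]
tcp_rot: [2.663, 1.57, -0.321]
ft_force: [-0.4, 0.2, -0.3]
grip_width: 0.0619
```

```bash
python3 - <<'E'
from m import *
s=sense();print(s['ee_pos'],Rn.from_euler('xyz',s['tcp_rot']).as_matrix(),s['ft_force'],s['grip_width'])
im=cams.get_image('wrist');cv2.imwrite('pics/g_w.png',im[:,:,::-1])
E
```

```text
[ 0.6153 -0.0962  0.0585] [[ 0.0012  0.156  -0.9878]
 [-0.0004 -0.9878 -0.156 ]
 [-1.      0.0006 -0.0011]] [-0.4352  0.1684 -0.2906] 0.0618664484585205
```

View pics/g_w.png

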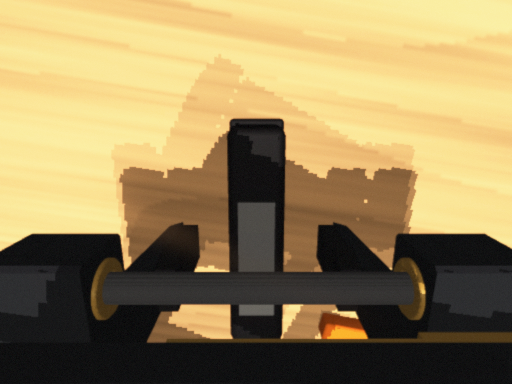

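play_rows(
  series="-0.002 0 -0.01 0 0 0 70;-0.002 0 -0.0175 0 0 0 70;-0.002 0 -0.0175 0 0 0 70;-0.002 0 -0.0175 0 0 0 25;-0.002 0 -0.0175 0 0 0 15;-0.002 0 -0.0175 0 0 0 15;-0.002 0 -0.0175 0 0 0 15;-0.002 0 -0.0175 0 0 0 15;-0.002 0 -0.0175 0 0 0 15",
  force=30,
)

```text
t: 21.9
ee_pos: [0.6129, -0.096, 0.0403]
tcp_rot: [2.725, 1.57, -0.26]
ft_force: [0.3, 1.5, 1.8]
grip_width: 0.027
```

play_rows(
  series="0 0 0.03 0 0 0 15;0 0 0.06 0 0 0 15;0.004 0.04 0.06 0 0 -0.05 15;0.008 0.08 0.06 0 0 -0.1 15;0.012 0.12 0.06 0 0 -0.15 15;0.016 0.16 0.06 0 0 -0.15 15;0.0195 0.19 0.06 0 0 -0.15 15;0.0195 0.2045 0.06 0 0 -0.15 15;0.0195 0.2045 0.06 0 0 -0.15 15;0.0195 0.2045 0.06 0 0 -0.15 15",
)

```text
t: 22.9
ee_pos: [0.6319, 0.1077, 0.0997]
tcp_rot: [0.676, 1.57, -2.459]
ft_force: [-0.3, 0.1, -2.8]
grip_width: 0.0271
```

```bash
python3 - <<'E'
from m import *
s=sense();print(s['ee_pos'],Rn.from_euler('xyz',s['tcp_rot']).as_matrix(),s['ft_force'],s['grip_width'])
for k,n in (('w','wrist'),('t','top'),('s','side')):
    im=cams.get_image(n);cv2.imwrite(f'pics/h_{k}.png',im[:,:,::-1])
    if k=='s':cv2.imwrite(f'pics/h_sz.png',cv2.resize(im[130:230,240:360],None,fx=5,fy=5,interpolation=cv2.INTER_CUBIC)[:,:,::-1])
c=cam('wrist',s)
cor=np.array([[x,y,.012] for x in(.6327-.072,.6327+.072) for y in(.1085-.028,.1085+.028)]);print('tray',proj(c,cor))
x,y,z=s['ee_pos']
for zz in(.0,.049): print('stapler ends',proj(c,[[x-.06,y,zz+z-.0405],[x+.06,y,zz+z-.0405]]))
E
```

```text
[0.6319 0.1077 0.0997] [[-0.0008  0.007  -1.    ]
 [-0.0006 -1.     -0.007 ]
 [-1.      0.0006  0.0008]] [-0.275   0.0969 -2.7696] 0.027115759426208252
tray [[291.1841 285.5105]
 [221.7836 285.1276]
 [298.5237  99.3147]
 [216.5567  98.7942]]
stapler ends [[257.4852 311.0745]
 [258.7814 121.0598]]
stapler ends [[257.3828 375.4201]
 [259.1723 126.1893]]
```

View pics/h_w.png

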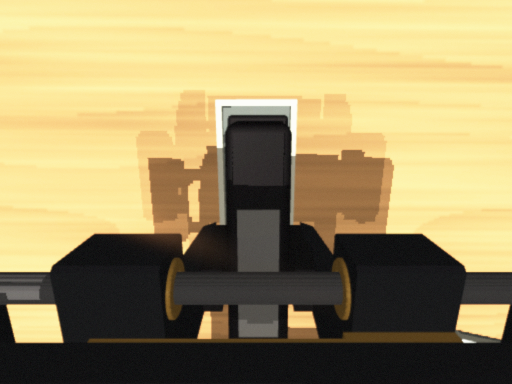

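View pics/h_sz.png

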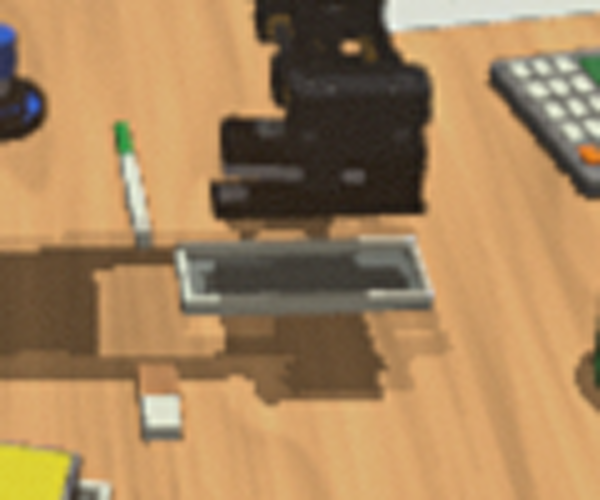

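play_rows(
  series="-0.0025 0.0008 -0.01 0 0 0 15;-0.0025 0.0008 -0.035 0 0 0 15;-0.0025 0.0008 -0.047 0 0 0 15;-0.0025 0.0008 -0.052 0 0 0 15;-0.0025 0.0008 -0.053 0 0 0 15;-0.0025 0.0008 -0.053 0 0 0 15;-0.0025 0.0008 -0.053 0 0 0 15",
)

```text
t: 23.75
ee_pos: [0.6305, 0.1094, 0.048]
tcp_rot: [3.127, 1.569, -0.008]
ft_force: [-0.2, -0.0, -1.9]
grip_width: 0.0278
```

play_rows(
  series="0 0 -0.001 0 0 0 15;0 0 -0.002 0 0 0 15;0 0 -0.002 0 0 0 15;0 0 -0.002 0 0 0 15",
)

```text
t: 24.15
ee_pos: [0.6297, 0.1094, 0.0451]
tcp_rot: [-1.162, 1.571, 1.986]
ft_force: [1.1, -0.0, -1.7]
grip_width: 0.0277
```

play_rows(
  series="0 0 -0.001 0 0 0 15;0 0 -0.001 0 0 0 15;0 0 -0.001 0 0 0 15",
)

```text
t: 24.45
ee_pos: [0.6298, 0.1094, 0.0442]
tcp_rot: [3.122, 1.571, -0.012]
ft_force: [-1.0, -0.5, 0.4]
grip_width: 0.0272
```

play_rows(
  series="0 0 -0.001 0 0 0 15;0 0 -0.001 0 0 0 15;0 0 -0.001 0 0 0 15",
)

```text
t: 24.75
ee_pos: [0.6299, 0.1095, 0.0442]
tcp_rot: [2.839, 1.571, -0.295]
ft_force: [-4.2, 0.9, 7.3]
grip_width: 0.0274
```

play_rows(
  series="0 0 0.001 0 0 0 40;0 0 0.001 0 0 0 60;0 0 0.001 0 0 0 70;0 0 0.001 0 0 0 75;0 0 0.03 0 0 0 80;0 0 0.07 0 0 0 100;0 0 0.12 0 0 0 100;-0.02 0 0.17 0 0 0 100;-0.06 0 0.21 0 0 0 100;-0.1 0.01 0.23 0 0 0 100",
)

```text
t: 25.75
ee_pos: [0.5349, 0.1176, 0.2736]
tcp_rot: [3.079, 1.566, -0.057]
ft_force: [-0.2, -0.3, -0.2]
grip_width: 0.0879
```

play_rows(
  series="-0.03 0.01 0 0 0 0 100;-0.05 0.01 0 0 0 0 100;-0.05 0.01 0 0 0 0 100;-0.05 0.01 0 0 0 0 100;-0.05 0.01 0 0 0 0 100",
)

```text
t: 26.25
ee_pos: [0.4852, 0.1281, 0.2704]
tcp_rot: [3.012, 1.57, -0.124]
ft_force: [-0.8, 0.4, -0.5]
grip_width: 0.0881
```

```bash
cat >look.py <<'E'
import sys
from m import *
tag=sys.argv[1]
s=sense();print(s['ee_pos'],s['ft_force'],s['t'])
I={}
for k,n in (('w','wrist'),('t','top'),('s','side')):
    I[k]=cams.get_image(n);cv2.imwrite(f'pics/{tag}_{k}.png',I[k][:,:,::-1])
pickle.dump((s,I),open(tag+'.pkl','wb'))
E
python3 look.py i
```

```text
[0.4852 0.1281 0.2704] [-0.7668  0.418  -0.4795] 26.25
```

View pics/i_w.png

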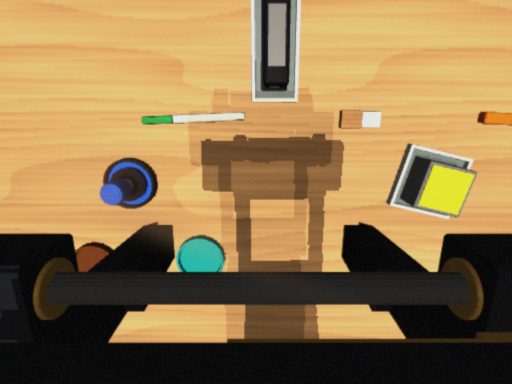

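View pics/i_s.png

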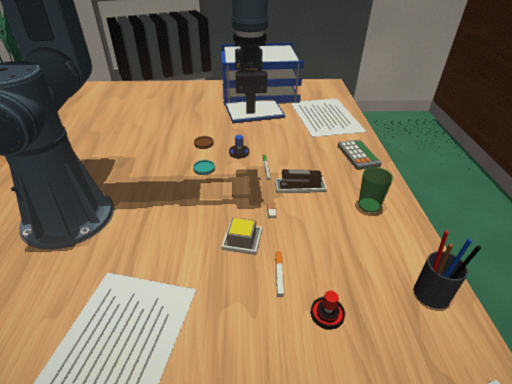

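```bash
python3 - <<'E'
from m import *
s,I=pickle.load(open('i.pkl','rb'));sf,If=pickle.load(open('f.pkl','rb'))
cw=cam('wrist',s);cf=cam('wrist',sf);ct=cam('top');cs=cam('side')
print('blue top pred w',proj(cw,[.4552,.297,.064]),'s',proj(cs,[.4552,.297,.064]))
print('red top pred f',proj(cf,[.627,-.311,.064]),'s',proj(cs,[.627,-.311,.064]),'t',proj(ct,[.627,-.311,.064]))
im=I['s']
T=[(I['w'][140:220,90:170],'bw'),(If['w'][20:100,400:500],'rw'),(im[280:335,300:360],'rs'),(im[160:205,265:340],'ss'),(im[125:165,215:265],'bs')]
out=[cv2.resize(a,(260,260),interpolation=cv2.INTER_CUBIC) for a,_ in T]
out.append(np.zeros_like(out[0]))
cv2.imwrite('pics/i_z.png',np.vstack([np.hstack(out[:3]),np.hstack(out[3:])])[:,:,::-1])
cv2.imwrite('pics/i_tz.png',cv2.resize(I['t'][100:250,110:420],None,fx=2.5,fy=2.5,interpolation=cv2.INTER_CUBIC)[:,:,::-1])
E
```

```text
blue top pred w [[110.9534 194.8298]] s [[238.6139 136.2209]]
red top pred f [[476.4901  52.3092]] s [[331.3944 295.6819]] t [[392.1628 140.5675]]
```

View pics/i_z.png

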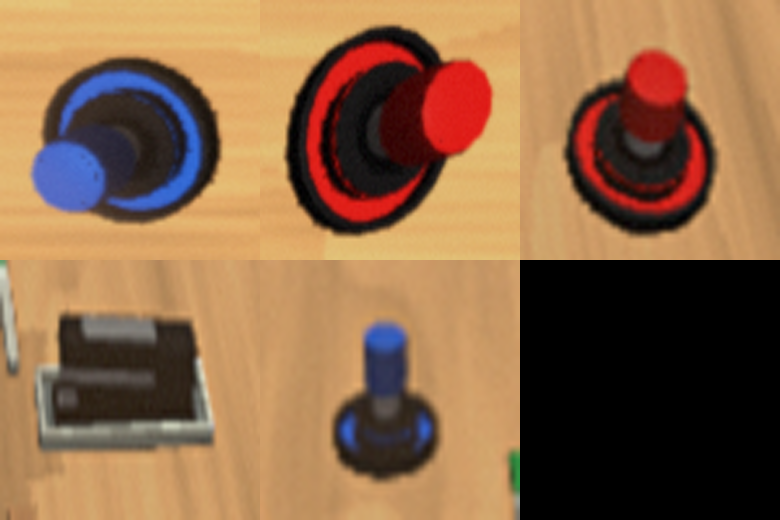

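View pics/i_tz.png

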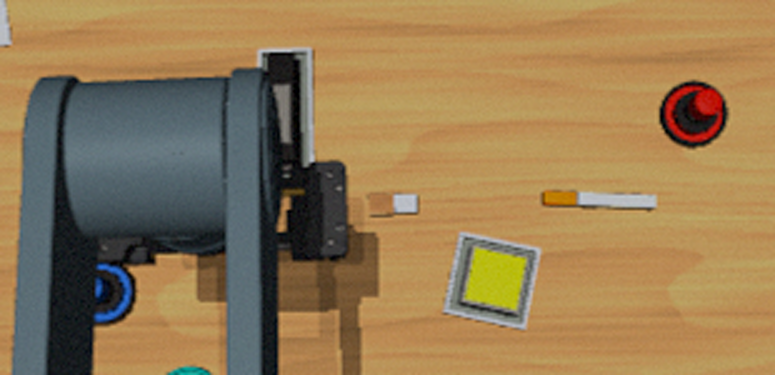

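Stamp tops are at blue (111,194) and red (475,53), within about 1 px of prediction. The stapler's far end is out of the frame, so I'll take one more view of the whole tray.

play_rows(
  series="0.04 0 0.01 0 0 0 100;0.08 -0.03 0.02 0 0 0 100;0.08 -0.05 0.02 0 0 0 100;0.08 -0.05 0.02 0 0 0 100;0.08 -0.05 0.02 0 0 0 100;0.08 -0.05 0.02 0 0 0 100",
)

```text
t: 27.0
ee_pos: [0.5637, 0.0791, 0.29]
tcp_rot: [-0.514, 1.57, 2.635]
ft_force: [-0.1, 0.2, -0.1]
grip_width: 0.0882
```

```bash
python3 look.py j; python3 - <<'E'
from m import *
s,I=pickle.load(open('j.pkl','rb'));c=cam('wrist',s);im=I['w']
p=proj(c,[.6327,.109,.03])[0];print(p)
h=hsv(im);strip=((h[...,1]<50)&(h[...,2]>120)&(h[...,2]<200)).astype(np.uint8)
for x in silhouettes('stapler','wrist'): print(x['pixel'],x['confidence'],rect(c,x['pixels'].astype(np.uint8),.04))
x0,y0=int(p[0])-75,max(0,int(p[1])-75)
cv2.imwrite('pics/j_z.png',cv2.resize(im[y0:y0+150,x0:x0+150],(600,600),interpolation=cv2.INTER_CUBIC)[:,:,::-1]);print(x0,y0)
for y in (.1085-.024,.1085+.024):
  for x in(.6327-.068,.6327+.068): print(proj(c,[x,y,.012]))
E
```

```text
[0.5637 0.0791 0.29  ] [-0.0569  0.2135 -0.0887] 27.0
[234.3419 106.2367]
[230.8, 105.1] 0.73 ((632.8281860351562, 109.1465072631836), (32.265296936035156, 115.88235473632812), 89.83268737792969)
159 31
[[254.1869 158.6818]]
[[254.5457  49.273 ]]
[[218.6456 158.4518]]
[[215.6379  49.0164]]
```

View pics/j_z.png

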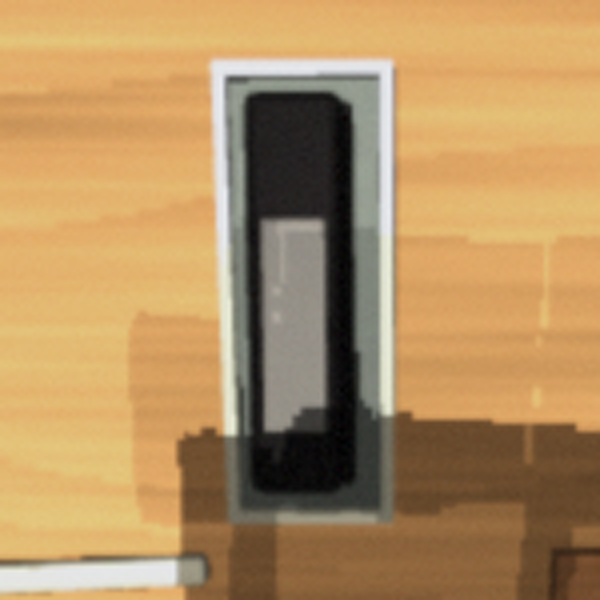

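The stapler lies along the tray at about (0.633, 0.109), inside the rim on all sides and within 1° of its axis. The gripper is clear and open, so I hand the job in.

```bash
python3 -c "
from cell import env,sense
env.sign_off();print(sense()['t'])"
```

```text
the job is handed in; nothing more can be done
the job is handed in; nothing more can be done
```

I put both stamps on the pads of their own colours first, red then blue. Then I put the note block in the square tray and the stapler in the long tray. I let go of everything and handed the job in at about 27 s of the 96 s allowed; no verdict was reported.

**Last checks**
- **Stamps:** both knob tops showed within about 1 px (1–2 mm) of where a stamp standing upright at the pad's centre should be.
- **Note block:** its yellow top measured about 52 x 52 mm at the expected height, so it sits flat. Its centre came out within about 2 mm of the tray's.
- **Stapler:** within about 1 mm of the tray centre and 1° of its axis, inside the rim on all sides.
- **Gripper:** open and well above everything.

**Checks that disagreed**
- Cameras differed by 2–3 mm in y; I trusted the wrist camera more.
- The colour fits of the placed stamps were useless, because knob and felt have the same colour. I used the knob tops instead.
- The note block appeared to hang up to about 5 mm low in the grip. I lowered it until it touched, with a peak force of about 19 N, before letting go.
- The stapler gripped about 3 mm off centre lengthwise, and I corrected for that before lowering it.

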